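# Park the slicker brush in the salon's brush sanitiser

## Task

Put the blue slicker brush (the one with the square head) into the brush sanitiser for disinfecting: slide its head in through the mouth until the whole head is under the hood, and leave it lying flat on the metal base, pins up, with its handle out in front. Leave the green brush where it lies.

Things in the scene. Friction and masses are not known exactly. Their poses are not given: they have to be found in the camera images.
- slicker_grip (a point): Blue slicker brush, loose, 215 mm long, 0.12 kg, lying on its flat back on the mat, pins up. Point: in the middle of its handle (24 mm wide, 22 mm high), 11 mm above what it lies on, the place to grip. x points along the brush to the head, y across, z up. The handle runs from 65 mm behind this point to 70 mm ahead, then a thinner neck; the square head begins 90 mm ahead.
- slicker_head (a point): Centre of the slicker brush's head, 120 mm ahead of slicker_grip along x and at the same height, same axes. The head is blue with steel pins, 60 mm long (x), 62 mm wide (y), 23 mm high over the pins.
- bay (a point): Brush sanitiser, fixed: aluminium base plate 6 mm thick, white hood with amber window over its far end. Point: centre of the hooded bay, on the plate's top. x points from mouth inwards, z up. Inside: 100 mm long (mouth at x -50, closed end at +50), 104 wide, 54 high; walls 10 to 12 thick, hood top 70 above the mat. Bare plate, 136 wide, no sides, runs in front to x -200.
- pinbrush_grip (a point): A bystander: the green pin brush with a round head (60 mm across), otherwise the same handle, length and axes as the slicker brush; this point is in the middle of its handle, its head's centre is 120 mm ahead along x. It must be left alone.

How it is judged:
At the end, for the whole second after the job is handed in: The slicker brush's whole head is under the hood (its centre at most 23 mm short of the bay's centre), the brush lies flat on the base plate, pins up (within 8 mm and 8 degrees), handle out in front of the mouth, and the green brush is within 25 mm of its start (x of slicker_head in the frame of bay between -0.023 and 0.03 m and y of slicker_head in the frame of bay between -0.03 and 0.03 m and z of slicker_head in the frame of bay between 0.007 and 0.019 m and x of slicker_grip in the frame of bay below -0.08 m and z of slicker_grip in the frame of bay between 0.007 and 0.019 m and angle between slicker_head's own z axis and vertical below 0.15 rad and distance of pinbrush_grip from where it was at the start of the episode below 0.025 m); the robot touches nothing.
It fails at once if the green pin brush is moved by more than 25 mm (distance of pinbrush_grip from where it was at the start of the episode above 0.025 m).
It also fails if it takes over 42 s, if anything falls off the work surface, if the arm or the gripper's body presses on something with over 40 N, if the wrist force passes 120 N, or if a joint passes its speed limit or range.

## Robot

A 6-joint arm with a two-finger parallel gripper is mounted at the origin on the work surface. World frame = base frame: x ahead of the robot, y to its left, z up, the work surface at z = 0. Lengths are in m, angles in rad, forces in N, time in s.
With the tool pointing down it reaches from about 0.35 to 0.85 m from the base axis. Payload 8.1 kg.
Tool frame: the origin (TCP) lies on the centre line of the jaws, within the pads' length; the fingertips stand robot.tip_reach ahead of it and the grasp point (between the pads) lies 5 mm behind it (robot.tip_reach is the distance from the TCP to the fingertips, in m); z points along the fingers, y is the direction in which the jaws open and shut (so a half turn about z gives the same grasp; the last joint's range is limited). The gripper opens to 93 mm and grips with 3 to 60 N. Pads are 15 mm wide; open, the fingers measure 128 mm over their backs; the gripper's body (75 mm by 188 mm) begins 65 mm behind the grasp point.
Start: joints at [-1.329, 0.13, 1.488, -0, 1.523, -0.085], TCP at [0.193, -0.568, 0.233] pointing down, gripper open.
Joint ranges: [-2.96, 2.96], [-0.89, 2.26], [0.02, 2.5], [-1.34, 4.48], [0, 2.73], [-2.66, 2.66]. Speed limits (rad/s): [2.39, 2.39, 2.79, 3.14, 3.14, 3.14].

## Interface

Orientations are given as a rotation vector (axis times angle).
In Python, from plant import sensors, read_camera, robot gives the robot as it stands.
- The arm moves only by the tool play_rows, never from a script. Its argument "series" is a list that holds one entry, the list of rows, each a list of 5 numbers: the closure, from -1 (fully open) to 1 (shut), then the shift along the world's x, y, z in m, then the turn about the world's z in rad. A call has 1 to 8 rows; each row is the pose to reach, as a shift and turn from the pose commanded when the call began; what a row does not reach only later rows make up. A row lasts 1/10 s, in which the tool goes at most 50 mm and 8.59 degrees, less where a joint would pass 70% of its speed; a pose out of reach is approached as far as the arm can. A call with a gripper value outside its range is refused whole. The fingers move at their own pace and stop on an object; "force" is the grip in N (left out, the last holds). Time passes only in rows, so rows that repeat a pose let the fingers close. It gives the time, the measured TCP pose, the force and the opening at its end, in the units of the state.
- sensors.read_state(): the state, without advancing time (a new reading comes with each control period).
- read_camera(name): name is "scene" or "side" or "wrist"; returns a dict with "color" (384x512x3 uint8, red, green, blue), "range_z" (384x512 float32, m along the optical axis (not along the pixel's ray), 0 where there is no reading), "intrinsics" (3x3 intrinsics, pixels), "rvec" (rotation vector, rad) and "tvec" (3), from world to camera coordinates, as OpenCV has them. Camera axes: x right, y down, z forward; pixel columns grow to the right and rows downward; lengths in m; the calibration is good to about 2 mm. A picture is of the moment at which its call begins.
- robot.close_job(): hands the job in, once; it reports no verdict.
The state is a dict: "t": time; "q": joint angles; "dq": joint speeds; "joint_torque": joint torques, N m; "tool_pos": TCP position; "orientation": TCP orientation; "force": force on the tool from outside, world axes, zero at the start; "wrist_torque": the same for the moment, N m; "opening": finger opening in m.
Only numpy, scipy, OpenCV 4.12 (cv2) and the standard library are available. Lean on these libraries where they do the work, as an engineer would, in place of code of your own. Each camera call takes 0.05 s, during which the arm holds its last target.

## Working session

There is one attempt and no reset: what is moved stays moved. The work goes in short steps, Python scripts to look and compute and a tool call to move; the robot and the scene stay as the last step left them, time stands still between calls to the robot, and variables do not carry over. Pictures are saved under pics/ and viewed, and the job is handed in when it is done.

Besides the shell and the picture viewer there is one more tool, called after "Call:" as a command line: name --argument value ..., lists and objects as JSON in quotes. play_rows: Moves the arm, as the interface text tells. Its arguments: {"type":"object","properties":{"series":{"type":"array","items":{"type":"array","items":{"type":"array","items":{"type":"number"}}}},"force":{"type":"number"}},"required":["series"]}

```bash
mkdir -p pics; cat > h.py <<'E'
import numpy as np,cv2
from plant import sensors, read_camera, robot
def cam(n,save=None):
    c=read_camera(n)
    if save: cv2.imwrite('pics/'+save,cv2.cvtColor(c['color'],cv2.COLOR_RGB2BGR))
    return c
def ray(c,uv,z):
    R=cv2.Rodrigues(np.array(c['rvec'],float))[0];t=np.array(c['tvec'],float).ravel()
    C=-R.T@t; uv=np.atleast_2d(uv).astype(float)
    d=np.c_[uv,np.ones(len(uv))]@np.linalg.inv(c['intrinsics']).T@R
    return C+d*((z-C[2])/d[:,2])[:,None]
def cloud(c):
    R=cv2.Rodrigues(np.array(c['rvec'],float))[0];t=np.array(c['tvec'],float).ravel()
    h,w=c['range_z'].shape;v,u=np.mgrid[:h,:w]
    p=np.stack([u,v,np.ones_like(u)],-1)@np.linalg.inv(c['intrinsics']).T*c['range_z'][...,None]
    return (p-t)@R
E
python3 - <<'E'
from h import *
print(sensors.read_state(),robot.tip_reach)
for n in('scene','side','wrist'):
    c=cam(n,n+'0.png');np.savez('/tmp/'+n+'0.npz',**c)
    R=cv2.Rodrigues(np.array(c['rvec'],float))[0];print(n,-R.T@np.array(c['tvec']).ravel(),(c['range_z']>0).mean())
E
```

```text
{'t': 0.0, 'q': array([-1.32939192e+00,  1.31134738e-01,  1.48930946e+00, -1.94656048e-05,
        1.52300761e+00, -8.54049439e-02]), 'dq': array([ 0.00145685,  0.00056525, -0.00092898, -0.00017038, -0.00046753,
       -0.00079182]), 'joint_torque': array([ 2.12093651e-04, -5.59852231e+01, -4.91757274e+01,  7.66511704e-02,
        3.55597422e-02, -1.72433552e-04]), 'tool_pos': array([ 0.19249065, -0.56769173,  0.23158665]), 'orientation': array([-3.09791635e+00, -5.10769652e-01,  2.57852066e-04]), 'force': array([ 0.16468179, -0.1590121 , -0.85460273]), 'wrist_torque': array([ 0.04125771, -0.01559199,  0.02095769]), 'opening': 0.09328011613308168} 0.014
scene [ 1.00772918 -0.62738144  0.78857545] 0.9959513346354166
side [0.4069659  0.64997633 0.83393202] 0.9962005615234375
wrist [ 0.26884714 -0.54133752  0.38526612] 0.9960530598958334
```

View pics/scene0.png

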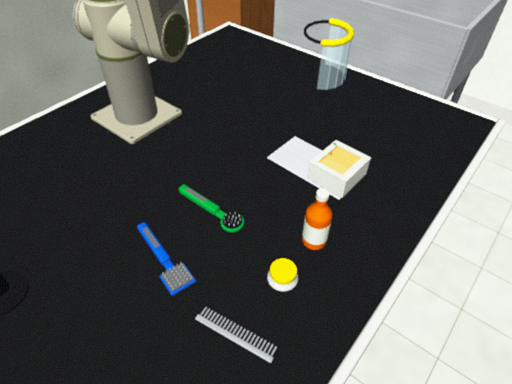

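View pics/side0.png

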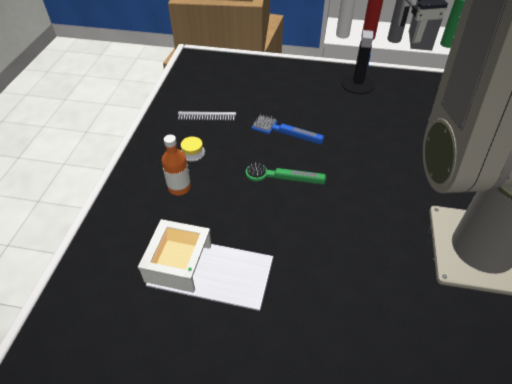

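View pics/wrist0.png

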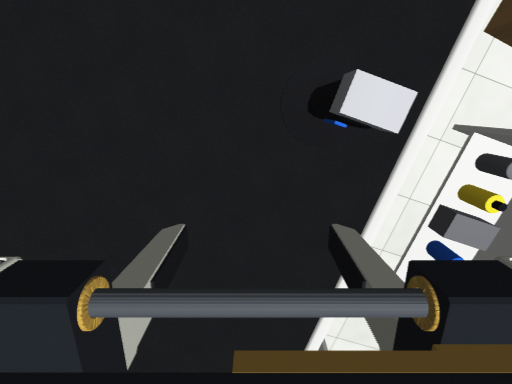

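The scene view shows the blue brush from (140,226) to head (177,278), the green brush from (182,188) to (232,221), and the sanitiser hood at (340,168) with its plate running out to (290,148). The side view shows the same items, and neither brush is occluded. Next I'll measure their positions.

```bash
cat > m.py <<'E'
from h import *
def brush(c,col):
    hsv=cv2.cvtColor(c['color'],cv2.COLOR_RGB2HSV)
    lo,hi={'b':((105,120,60),(125,255,255)),'g':((50,120,50),(80,255,255))}[col]
    m=cv2.inRange(hsv,lo,hi); 
    P=cloud(c); z=P[...,2]
    ok=(z>-0.01)&(z<.06)&(P[...,0]>0.1)&(P[...,0]<.9)&(abs(P[...,1])<.75)
    m=cv2.morphologyEx(((m>0)&ok).astype(np.uint8),cv2.MORPH_CLOSE,np.ones((9,9)))
    n,l,s,_=cv2.connectedComponentsWithStats(m);k=1+np.argmax(s[1:,4])
    return l==k,P
if __name__=='__main__':
  for n in('scene','side'):
    c=dict(np.load('/tmp/%s0.npz'%n))
    for col in'bg':
        m,P=brush(c,col);p=P[m];p=p[p[:,2]>.006]
        q=p[:,:2].astype(np.float32);box=cv2.minAreaRect(q)
        pr=cv2.PCACompute(q,None)
        d=pr[1][0];mu=pr[0][0];s=(q-mu)@d;w=(q-mu)@np.array([-d[1],d[0]])
        if np.ptp(w[s>s.max()-.06])<np.ptp(w[s<s.min()+.06]): d=-d;s=-s;w=-w
        # handle axis
        hm=(s<s.min()+.13);vx=cv2.fitLine(q[hm],cv2.DIST_L2,0,.01,.01).ravel()
        if vx[:2]@d<0: vx[:2]*=-1
        print(n,col,len(q),'ends',mu+d*s.min(),mu+d*s.max(),'len',np.ptp(s),'yawPCA',np.arctan2(d[1],d[0]),'handle yaw',np.arctan2(vx[1],vx[0]),'z',np.percentile(p[:,2],[5,50,95]))
        tail=(q@vx[:2]).min(); base=vx[2:]+vx[:2]*(tail-vx[2:]@vx[:2])
        print('  grip',base+.065*vx[:2],'head',base+.185*vx[:2])
    P=cloud(c);hsv=cv2.cvtColor(c['color'],cv2.COLOR_RGB2HSV)
    reg=(P[...,0]>.4)&(P[...,0]<.95)&(P[...,1]>-.1)&(P[...,1]<.4)
    for nm,a,b in(('hood',.066,.074),('plate',.003,.010)):
        m=(reg&(P[...,2]>a)&(P[...,2]<b)&(hsv[...,1]<60)&(hsv[...,2]>100)).astype(np.uint8)
        k=cv2.connectedComponentsWithStats(m);j=1+np.argmax(k[2][1:,4]);m=k[1]==j
        q=P[m][:,:2].astype(np.float32);r=cv2.minAreaRect(q);print(n,nm,len(q),r,'\n',cv2.boxPoints(r),np.median(P[m][:,2]))
E
python3 m.py
```

```text
scene b 694 ends [ 1.041445  -0.5361389] [ 0.40022337 -0.29919577] len 0.68359864 yawPCA 2.7876365 handle yaw -1.9598633 z [0.00662881 0.01748132 0.02167145]
  grip [ 1.0295706 -0.5741049] head [ 0.9840516  -0.68513656]
scene g 587 ends [ 1.096901  -0.3902084] [ 0.38818645 -0.12374711] len 0.7571512 yawPCA 2.7819648 handle yaw -1.9598633 z [0.00670251 0.01630568 0.02113117]
  grip [ 1.0968298  -0.41004398] head [ 1.0513108 -0.5210756]
scene hood 555 ((0.6797179579734802, 0.1627407670021057), (0.132191002368927, 0.11599018424749374), 87.29637145996094) 
 [[0.61866975 0.09945446]
 [0.7345308  0.09398323]
 [0.74076617 0.22602707]
 [0.6249051  0.2314983 ]] 0.06770704815444514
scene plate 634 ((0.5480419993400574, 0.16857478022575378), (0.1360238492488861, 0.1393403559923172), 88.06755065917969) 
 [[0.476118   0.1029509 ]
 [0.6153791  0.09825218]
 [0.61996603 0.23419866]
 [0.4807049  0.23889738]] 0.004186625984683437
side b 430 ends [0.28744936 0.62543845] [ 0.49418145 -0.38149202] len 1.0279335 yawPCA -1.368301 handle yaw -0.48466522 z [0.00717079 0.0161982  0.02431983]
  grip [0.4644799 0.619692 ] head [0.57065964 0.5637826 ]
side g 487 ends [ 0.5872004  -0.13836564] [ 0.37394395 -0.14176299] len 0.21328348 yawPCA -3.1256633 handle yaw -2.9940996 z [0.00729733 0.01589065 0.0241844 ]
  grip [ 0.5213124  -0.13954057] head [ 0.4026153  -0.15717565]
side hood 1435 ((0.6775457262992859, 0.16575887799263), (0.1302664875984192, 0.11700205504894257), 87.19003295898438) 
 [[0.615922   0.10357187]
 [0.7327833  0.09783603]
 [0.7391695  0.2279459 ]
 [0.62230814 0.23368174]] 0.07076065529531647
side plate 3941 ((0.6015127897262573, 0.1685648411512375), (0.13916219770908356, 0.254036009311676), 87.39300537109375) 
 [[0.47146136 0.10483316]
 [0.72523445 0.09327836]
 [0.7315642  0.23229653]
 [0.47779113 0.24385133]] 0.006777072171277514
```

```bash
python3 - <<'E'
import cv2
a=cv2.imread('pics/scene0.png')[120:320,120:380];cv2.imwrite('pics/sc_crop.png',cv2.resize(a,None,fx=3,fy=3,interpolation=2))
a=cv2.imread('pics/side0.png')[90:310,130:340];cv2.imwrite('pics/si_crop.png',cv2.resize(a,None,fx=2.7,fy=2.7,interpolation=2))
E
```

```text
(no output)
```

View pics/sc_crop.png

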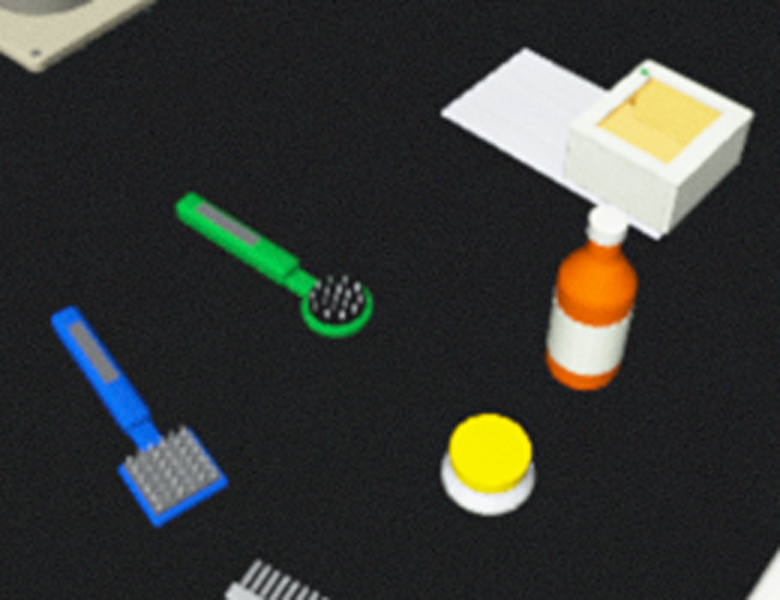

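View pics/si_crop.png

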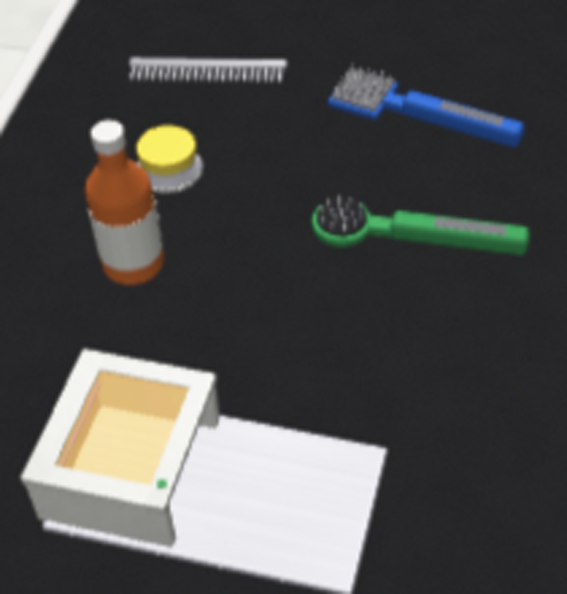

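```bash
cat > m2.py <<'E'
from h import *
from m import brush
def meas(c,col,reg,zt=.018):
    x0,x1,y0,y1=reg
    hsv=cv2.cvtColor(c['color'],cv2.COLOR_RGB2HSV)
    lo,hi={'b':((100,110,50),(130,255,255)),'g':((45,110,40),(85,255,255))}[col]
    m=cv2.inRange(hsv,lo,hi)>0
    P=cloud(c);ok=m&(P[...,0]>x0)&(P[...,0]<x1)&(P[...,1]>y0)&(P[...,1]<y1)
    p=P[ok]; return p,ok
if __name__=='__main__':
  for n in('scene','side'):
    c=dict(np.load('/tmp/%s0.npz'%n))
    for col,reg in(('b',(.3,.7,-.5,-.2)),('g',(.3,.7,-.27,0))):
        p,ok=meas(c,col,reg)
        q=p[:,:2].astype(np.float32)
        # head is toward +x (side view): handle= low-x 120 mm, its top surface
        mu,ev=cv2.PCACompute(q,None);d=ev[0]*np.sign(ev[0][0]);s=q@d;s-=s.min()
        h=(s<.125)&(p[:,2]>.014+zt-.018)
        v=cv2.fitLine(q[h],cv2.DIST_L2,0,.01,.01).ravel();u=v[:2]*np.sign(v[0])
        # refine width center
        nn=np.array([-u[1],u[0]]);w=q[h]@nn
        a=q@u; lo,hi=np.percentile(a,.5),np.percentile(a,99.5)
        print(n,col,len(q),'yaw',np.arctan2(u[1],u[0]),'len',hi-lo,'w range',np.percentile(w,[2,98]).ptp() if 0 else np.ptp(np.percentile(w,[2,98])),'ztop',np.median(p[h][:,2]))
        wc=np.mean(np.percentile(w,[2,98]))
        g=lambda L:(lo+L)*u+wc*nn
        print('  grip',g(.065),'from head end',(hi-.150)*u+wc*nn,'head',g(.185))
E
python3 m2.py
```

```text
Traceback (most recent call last):
  File "m2.py", line 18, in <module>
    h=(s<.125)&(p[:,2]>.014+zt-.018)
                            ^^
NameError: name 'zt' is not defined
```

```bash
sed -i 's/+zt-.018//' m2.py; python3 m2.py
```

```text
scene b 806 yaw -0.24684866 len 0.23545831 w range 0.022834493219852453 ztop 0.01845606133861729
  grip [ 0.4385723  -0.31750608] from head end [ 0.4584104  -0.32250504] head [ 0.55493476 -0.34682801]
scene g 665 yaw 0.0056397216 len 0.23168507 w range 0.022580986022949223 ztop 0.018423252113366956
  grip [ 0.42346745 -0.152842  ] from head end [ 0.44015225 -0.1527479 ] head [ 0.54346552 -0.15216523]
side b 532 yaw -0.25476086 len 0.21109918 w range 0.023023123145103463 ztop 0.020391924765176726
  grip [ 0.45708505 -0.31835467] from head end [ 0.45331005 -0.3173716 ] head [ 0.57321189 -0.34859636]
side g 592 yaw -0.0055373283 len 0.21258897 w range 0.022093763947486883 ztop 0.02032105995349589
  grip [ 0.43964813 -0.14813461] from head end [ 0.43723712 -0.14812126] head [ 0.55964628 -0.14879908]
```

Call:
play_rows --series '[[[-1,0.278,0.245,-0.1,-0.578],[-1,0.278,0.245,-0.1,-0.578],[-1,0.278,0.245,-0.1,-0.578],[-1,0.278,0.245,-0.1,-0.578],[-1,0.278,0.245,-0.1,-0.578],[-1,0.278,0.245,-0.1,-0.578],[-1,0.278,0.245,-0.1,-0.578],[-1,0.278,0.245,-0.1,-0.578]]]' --force 50

```text
t: 0.95
tool_pos: [0.4719, -0.3209, 0.1316]
orientation: [-3.116, 0.392, 0.001]
force: [0.3, -1.3, 1.0]
opening: 0.093
```

Call:
play_rows --series '[[[-1,0,0,0,0],[-1,0,0,0,0],[-1,0,0,0,0]]]'

```text
t: 1.25
tool_pos: [0.4701, -0.324, 0.1328]
orientation: [3.116, -0.394, -0.0]
force: [-0.4, -0.0, 0.0]
opening: 0.0928
```

```bash
python3 - <<'E'
from h import *
s=sensors.read_state();print(s['tool_pos'],s['orientation'],s['dq'].round(3),s['q'].round(2))
cam('wrist','w1.png');cam('side','s1.png')
c=dict(np.load('/tmp/side0.npz'));P=cloud(c);print('bottle',P[140:190,165:185].reshape(-1,3).max(0),P[175,177],P[141,170])
E
```

```text
[ 0.47010899 -0.32396657  0.13282405] [ 3.11634060e+00 -3.94218668e-01 -2.18820938e-04] [-0.018 -0.007 -0.004  0.002 -0.001  0.002] [-0.69  0.12  1.68 -0.    1.34  1.13]
bottle [0.83924634 0.64997633 0.83393202] [ 0.73542278 -0.03711654  0.07454891] [ 0.7428736  -0.05169764  0.17164844]
```

View pics/w1.png

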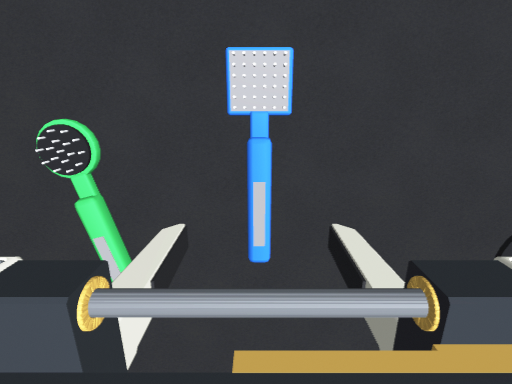

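View pics/s1.png

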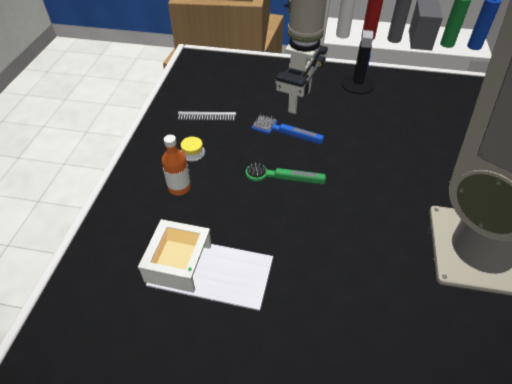

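The wrist view shows the blue brush upright in the image at about column 260, from tail (259,262) to head top (260,47), with the green brush to the left at (65,150). I'll check the grip point by ray casting.

```bash
python3 - <<'E'
from h import *
c=cam('wrist');np.savez('/tmp/w1.npz',**c)
m=cv2.inRange(cv2.cvtColor(c['color'],cv2.COLOR_RGB2HSV),(100,110,50),(130,255,255))
n,l,s,_=cv2.connectedComponentsWithStats(m);k=1+np.argmax(s[1:,4]);print(s[k])
v,u=np.where(l==k)
h=(v>145)&(v<255)
vs=np.arange(145,255,5);mid=np.array([[(u[v==y].min()+u[v==y].max())/2,y] for y in vs])
p=ray(c,mid,.018)[:,:2].astype(np.float32);f=cv2.fitLine(p,cv2.DIST_L2,0,.01,.01).ravel();d=f[:2]*np.sign(f[0])
tail=ray(c,[260,v.max()],.011)[0];he=ray(c,[260,v.min()],.005)[0]
print('yaw',np.arctan2(d[1],d[0]),'tail',tail,'headend',he)
proj=lambda q:f[2:]+d*((q[:2]-f[2:])@d)
print('grip from tail',proj(tail)+.065*d,'from head',proj(he)-.15*d)
E
```

```text
[ 224   47   69  216 3828]
yaw -0.251437 tail [ 0.385302   -0.30526823  0.011     ] headend [ 0.59849916 -0.35983463  0.005     ]
grip from tail [ 0.44868849 -0.31976456] from head [ 0.45359836 -0.32102578]
```

Call:
play_rows --series '[[[-1,0,0,-0.05,0],[-1,0,0,-0.09,0],[-1,0,0,-0.115,0],[-1,0,0,-0.115,0],[-1,0,0,-0.115,0]]]'

```text
t: 1.9
tool_pos: [0.4701, -0.3241, 0.0176]
orientation: [3.117, -0.396, -0.0]
force: [0.1, 0.0, -0.1]
opening: 0.0929
```

Call:
play_rows --series '[[[1,0,0,0,0],[1,0,0,0,0],[1,0,0,0,0],[1,0,0,0,0],[1,0,0,0,0],[1,0,0,0,0],[1,0,0,0,0],[1,0,0,0,0]]]' --force 50

```text
t: 2.7
tool_pos: [0.4706, -0.3232, 0.0176]
orientation: [-3.117, 0.393, 0.0]
force: [-0.3, -0.6, -0.0]
opening: 0.0336
```

Call:
play_rows --series '[[[1,0,0,0.02,0],[1,0,0,0.05,0],[1,0,0,0.09,0],[1,0,0,0.12,0],[1,0,0,0.12,0],[1,0,0,0.12,0]]]'

```text
t: 3.3
tool_pos: [0.4712, -0.3237, 0.1386]
orientation: [3.116, -0.393, 0.003]
force: [-0.3, 0.2, -0.9]
opening: 0.0006
```

```bash
python3 - <<'E'
from h import *
s=sensors.read_state();print(s['tool_pos'],s['orientation'],s['opening'],s['force'])
cam('wrist','w2.png');cam('scene','c2.png');c=cam('side','s2.png')
E
```

```text
[ 0.4711526  -0.32366456  0.13856948] [ 3.11572463e+00 -3.93353026e-01  2.80454098e-03] 0.0005739249754050768 [-0.2684387   0.17015669 -0.89828077]
```

View pics/w2.png

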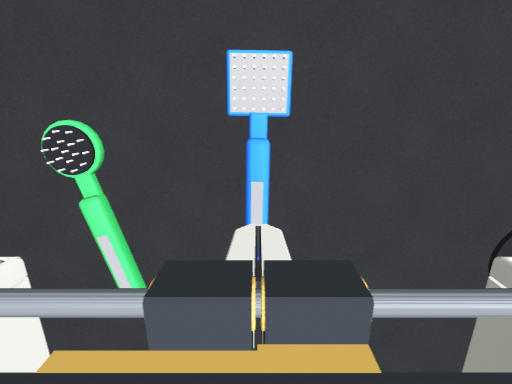

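View pics/c2.png

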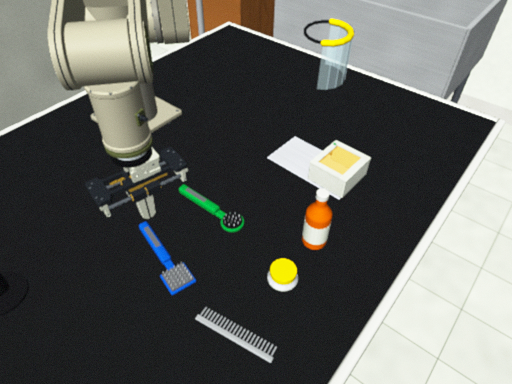

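The wrist view shows the jaws shut empty at (257,240), with the brush still in place (head at (260,83)). The fingers close at about 75 mm/s and were still at 34 mm when I lifted, so I'll reopen, go down again and close for longer.

Call:
play_rows --series '[[[-1,0,0,0,0],[-1,0,0,0,0],[-1,0,0,0,0],[-1,0,0,0,0],[-1,0,0,0,0],[-1,0,0,0,0],[-1,0,0,0,0],[-1,0,0,0,0]]]'

```text
t: 4.25
tool_pos: [0.4707, -0.3233, 0.1377]
orientation: [3.117, -0.394, 0.0]
force: [0.4, -0.5, 0.5]
opening: 0.0597
```

Call:
play_rows --series '[[[-1,0,0,0,0],[-1,0,0,0,0],[-1,0,0,0,0],[-1,0,0,0,0],[-1,0,0,0,0],[-1,0,0,0,0]]]'

```text
t: 4.85
tool_pos: [0.4706, -0.3232, 0.1376]
orientation: [-3.117, 0.394, 0.0]
force: [-0.2, 0.1, -0.0]
opening: 0.0928
```

Call:
play_rows --series '[[[-1,0,0,-0.05,0],[-1,0,0,-0.09,0],[-1,0,0,-0.12,0],[-1,0,0,-0.12,0],[-1,0,0,-0.12,0],[1,0,0,-0.12,0],[1,0,0,-0.12,0],[1,0,0,-0.12,0]]]'

```text
t: 5.65
tool_pos: [0.4707, -0.3233, 0.0178]
orientation: [3.117, -0.394, 0.0]
force: [-0.2, -0.6, -0.1]
opening: 0.0733
```

Call:
play_rows --series '[[[1,0,0,0,0],[1,0,0,0,0],[1,0,0,0,0],[1,0,0,0,0],[1,0,0,0,0],[1,0,0,0,0],[1,0,0,0,0],[1,0,0,0,0]]]' --force 50

```text
t: 6.45
tool_pos: [0.4706, -0.3232, 0.0176]
orientation: [-3.117, 0.394, 0.0]
force: [-0.6, -0.4, -0.4]
opening: 0.0237
```

Call:
play_rows --series '[[[1,0,0,0,0],[1,0,0,0,0],[1,0,0,0.02,0],[1,0,0,0.05,0],[1,0,0,0.08,0],[1,0,0,0.12,0],[1,0,0,0.12,0],[1,0,0,0.12,0]]]'

```text
t: 7.25
tool_pos: [0.4713, -0.3238, 0.1388]
orientation: [3.115, -0.393, 0.003]
force: [-0.5, -0.0, -0.9]
opening: 0.0239
```

```bash
cat > look.py <<'E'
import sys
from h import *
from m2 import meas
k=sys.argv[1]
s=sensors.read_state();print(s['tool_pos'],s['orientation'],s['opening'],s['force'],s['t'])
c=cam('side','s%s.png'%k);cam('wrist','w%s.png'%k)
P=cloud(c);hsv=cv2.cvtColor(c['color'],cv2.COLOR_RGB2HSV)
m=(cv2.inRange(hsv,(100,110,50),(130,255,255))>0)&(P[...,0]>.25)&(P[...,0]<.8)&(P[...,1]>-.5)&(P[...,1]<.35)
p=P[m];print('blue',len(p),p.min(0),p.max(0))
q=p[:,:2].astype(np.float32);mu,ev=cv2.PCACompute(q,None);d=ev[0]*np.sign(ev[0][0]);a=(q-mu[0])@d
print('yaw',np.arctan2(d[1],d[0]))
for i in np.arange(a.min(),a.max(),.02):
    g=(a>=i)&(a<i+.02)
    if g.sum()>3: print((mu[0]+d*(i+.01)).round(3),g.sum(),'z med/max',np.median(p[g,2]).round(4),p[g,2].max().round(4))
E
python3 look.py 3
```

```text
[ 0.4712559  -0.32379205  0.13876992] [ 3.11547236 -0.39340766  0.00332496] 0.023863357724964288 [-0.50650738 -0.00207399 -0.85247618] 7.25
blue 519 [ 0.38896519 -0.49994433 -0.0013872 ] [ 0.64023067 -0.29166003  0.40189425]
yaw -0.5300199
[ 0.412 -0.289] 82 z med/max 0.1389 0.1457
[ 0.43  -0.299] 61 z med/max 0.1378 0.145
[ 0.447 -0.309] 54 z med/max 0.1361 0.1453
[ 0.464 -0.319] 18 z med/max 0.1394 0.1452
[ 0.481 -0.33 ] 34 z med/max 0.1339 0.1452
[ 0.499 -0.34 ] 79 z med/max 0.1408 0.4019
[ 0.516 -0.35 ] 53 z med/max 0.134 0.3961
[ 0.533 -0.36 ] 66 z med/max 0.1299 0.1355
[ 0.55 -0.37] 21 z med/max 0.1282 0.1321
[ 0.568 -0.38 ] 22 z med/max 0.1291 0.1354
[ 0.585 -0.39 ] 4 z med/max 0.0016 0.0021
[ 0.602 -0.4  ] 5 z med/max 0.0021 0.0052
[ 0.619 -0.41 ] 7 z med/max 0.0007 0.002
[ 0.637 -0.421] 6 z med/max 0.0002 0.0051
[ 0.654 -0.431] 5 z med/max 0.0004 0.0026
```

View pics/s3.png

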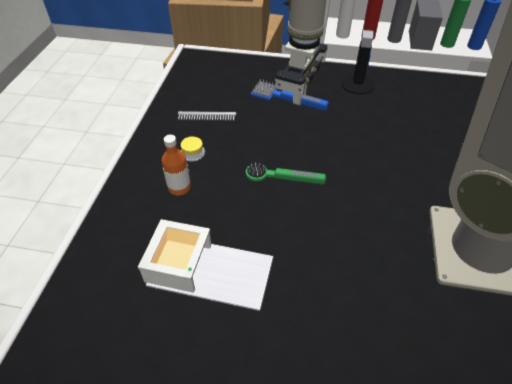

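View pics/w3.png

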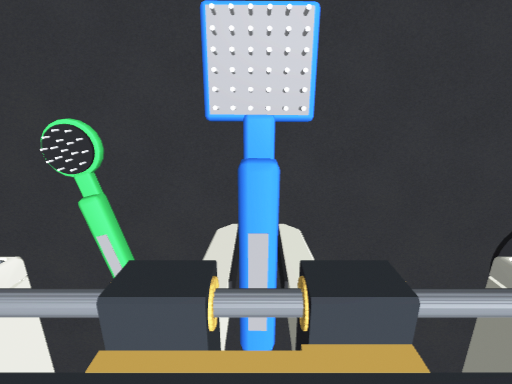

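The side view shows the brush held clear of the mat at (300,97). Its handle top is constant at z 0.145, so it is level, and the green brush hasn't moved. The path to the sanitiser passes the bottle (0.74,-0.05) on its near side.

Call:
play_rows --series '[[[1,-0.005,0.03,0,0.02],[1,-0.01,0.07,0,0.05],[1,-0.01,0.11,0,0.08],[1,-0.01,0.155,0,0.1],[1,-0.01,0.2,0,0.13],[1,-0.01,0.245,0,0.16],[1,-0.01,0.29,0,0.18],[1,-0.01,0.33,0,0.204]]]'

```text
t: 8.15
tool_pos: [0.4589, 0.0089, 0.1356]
orientation: [-3.14, 0.072, 0.005]
force: [-0.8, 0.8, -1.2]
opening: 0.024
```

Call:
play_rows --series '[[[1,0,0.04,0,0],[1,0,0.08,0,0],[1,0,0.12,0,0],[1,0,0.15,0,0],[1,0,0.167,0,0],[1,0,0.167,0,0],[1,0,0.167,0,0],[1,0,0.167,0,0]]]'

```text
t: 8.95
tool_pos: [0.4601, 0.1728, 0.1367]
orientation: [3.14, -0.075, -0.003]
force: [0.4, -0.8, -1.2]
opening: 0.0236
```

```bash
python3 look.py 4; python3 - <<'E'
from h import *
cam('scene','c4.png')
E
```

```text
[0.46011684 0.17276411 0.13666356] [ 3.13987333e+00 -7.51811677e-02 -2.54200991e-03] 0.023624319886090716 [ 0.35877828 -0.84352717 -1.17275336] 8.95
blue 596 [ 0.37317197  0.04313715 -0.00283301] [0.62772052 0.26147306 0.25172029]
yaw 0.005829202
[0.383 0.172] 106 z med/max 0.1391 0.1443
[0.403 0.172] 131 z med/max 0.1393 0.145
[0.423 0.173] 102 z med/max 0.1359 0.2471
[0.443 0.173] 6 z med/max 0.1308 0.1412
[0.503 0.173] 8 z med/max 0.2503 0.2517
[0.523 0.173] 64 z med/max 0.1312 0.1347
[0.543 0.173] 88 z med/max 0.1283 0.133
[0.563 0.173] 37 z med/max 0.1275 0.1327
[0.583 0.174] 39 z med/max 0.1278 0.1412
[0.603 0.174] 9 z med/max 0.1274 0.1291
[0.623 0.174] 6 z med/max 0.0003 0.0019
```

View pics/w4.png

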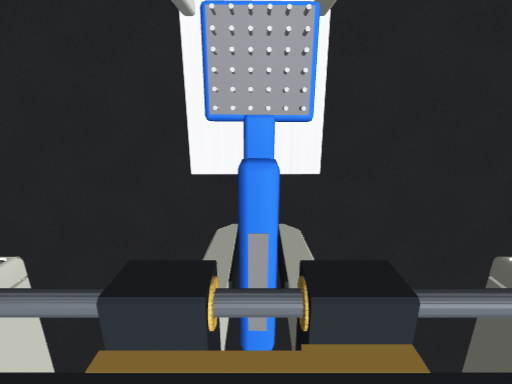

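View pics/s4.png

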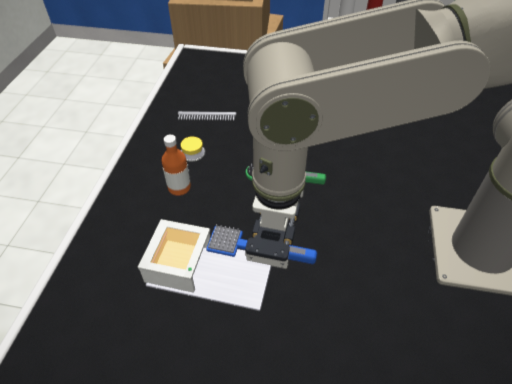

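View pics/c4.png

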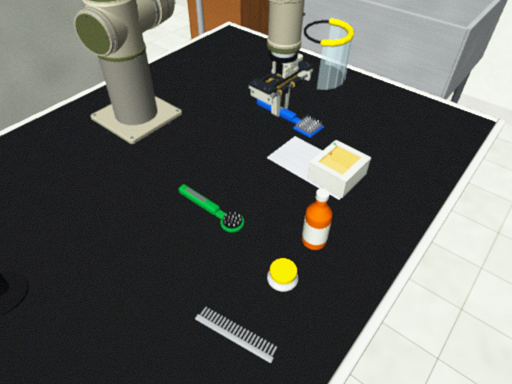

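The wrist view shows the head (203–318, 2–120) centred over the plate (about 185–328), with its sides parallel to the plate edges. In the side view the head at (225,240) is just in front of the mouth. I'll lower it to about 4 mm above the plate and slide it in.

Call:
play_rows --series '[[[1,0,0,-0.04,0],[1,0,0,-0.08,0],[1,0,0,-0.1,0],[1,0,0,-0.109,0],[1,0,0,-0.109,0],[1,0,0,-0.109,0]]]'

```text
t: 9.7
tool_pos: [0.4617, 0.1738, 0.0299]
orientation: [-3.14, 0.075, -0.003]
force: [0.3, -0.2, -0.8]
opening: 0.0237
```

Call:
play_rows --series '[[[1,0.015,-0.001,0,0],[1,0.03,-0.001,0,0],[1,0.045,-0.002,0,0],[1,0.06,-0.003,0,0],[1,0.06,-0.003,0,0]]]'

```text
t: 10.2
tool_pos: [0.524, 0.1709, 0.0312]
orientation: [-3.14, 0.075, -0.008]
force: [-0.2, -0.1, -0.8]
opening: 0.0235
```

```bash
python3 look.py 5
```

```text
[0.5239661  0.17094219 0.03124432] [-3.13958383  0.07518061 -0.00782316] 0.023538771336397347 [-0.18757959 -0.05876504 -0.75824344] 10.2
blue 395 [ 0.44347     0.13828798 -0.00221977] [0.63114281 0.24556659 0.14787454]
yaw 0.018506976
[0.453 0.179] 134 z med/max 0.0334 0.0392
[0.473 0.179] 74 z med/max 0.0328 0.0402
[0.493 0.179] 55 z med/max 0.0331 0.1449
[0.513 0.18 ] 6 z med/max 0.0293 0.0362
[0.553 0.18 ] 6 z med/max 0.1474 0.1479
[0.573 0.181] 5 z med/max 0.0378 0.1465
[0.593 0.181] 78 z med/max 0.025 0.0295
[0.613 0.182] 26 z med/max 0.0228 0.0258
[0.633 0.182] 11 z med/max 0.0232 0.026
```

View pics/w5.png

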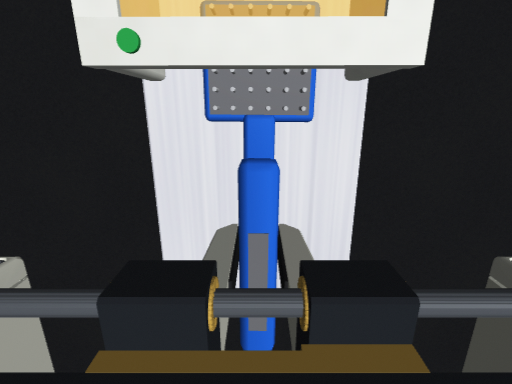

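View pics/s5.png

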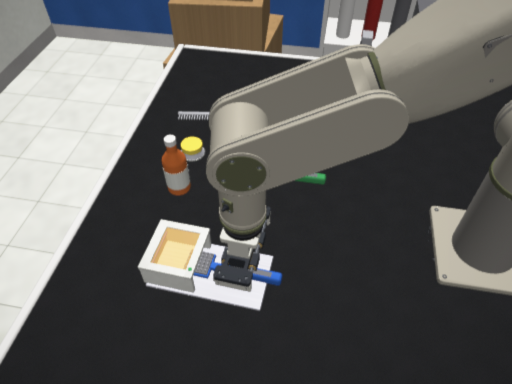

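The wrist view shows the head (205–317) entering centred between the hood walls (about 160–350 at the plate). In the side view it is entering the mouth at (204,263). I'll carry on in, then check depth before lowering.

Call:
play_rows --series '[[[1,0.015,-0.001,0,0],[1,0.03,-0.001,0,0],[1,0.045,-0.002,0,0],[1,0.052,-0.002,0,0],[1,0.052,-0.002,0,0],[1,0.052,-0.002,0,0],[1,0.052,-0.002,0,0]]]'

```text
t: 11.0
tool_pos: [0.5717, 0.1688, 0.0285]
orientation: [3.141, -0.074, -0.001]
force: [-0.4, -0.4, -0.7]
opening: 0.0237
```

```bash
python3 look.py 6
```

```text
[0.57172521 0.16884431 0.02848326] [ 3.14062313e+00 -7.37878259e-02 -1.27623721e-03] 0.02373478527529325 [-0.40213064 -0.38847965 -0.66281206] 11.0
blue 234 [0.49210354 0.16478815 0.01742353] [0.59084503 0.24079846 0.13103773]
yaw 0.10224509
[0.502 0.177] 103 z med/max 0.0322 0.0367
[0.521 0.179] 56 z med/max 0.0299 0.0357
[0.541 0.181] 50 z med/max 0.029 0.131
[0.561 0.183] 24 z med/max 0.0282 0.0326
```

View pics/w6.png

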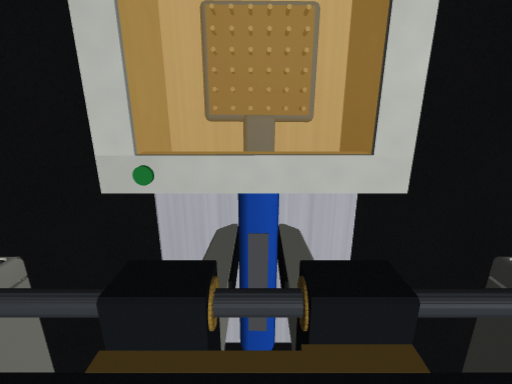

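View pics/s6.png

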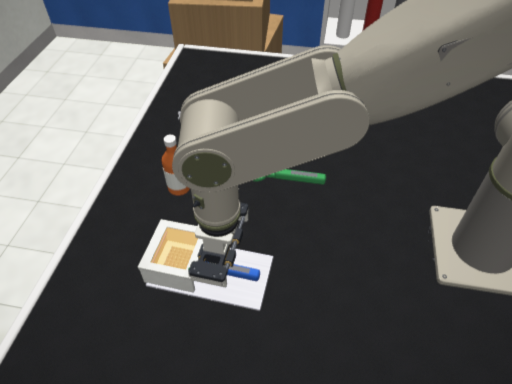

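Through the amber window the wrist view shows the whole head (203–318, 2–121) and the neck under the hood, centred. The tail at x 0.492 puts the head about 3 mm past the bay centre. Next I'll lower onto the plate.

Call:
play_rows --series '[[[1,0,0,-0.002,0],[1,0,0,-0.004,0],[1,0,0,-0.005,0],[1,0,0,-0.005,0],[1,0,0,-0.005,0]]]'

```text
t: 11.6
tool_pos: [0.5726, 0.1688, 0.0236]
orientation: [3.141, -0.074, -0.0]
force: [-1.8, -0.4, 0.5]
opening: 0.0235
```

Call:
play_rows --series '[[[-0.2,0,0,0,0],[-0.2,0,0,0,0],[-0.2,0,0,0,0],[-0.2,0,0,0,0],[-0.2,0,0,0,0],[-0.2,0,0,0,0],[-0.2,0,0,0,0]]]'

```text
t: 12.3
tool_pos: [0.5726, 0.1687, 0.0237]
orientation: [-3.141, 0.074, -0.0]
force: [0.2, -0.3, -0.5]
opening: 0.0559
```

Call:
play_rows --series '[[[-0.2,0,0,0.01,0],[-0.2,0,0,0.03,0],[-0.2,0,0,0.06,0],[-0.2,0,0,0.1,0],[-0.2,-0.03,0,0.14,0],[-0.2,-0.07,0,0.16,0],[-0.2,-0.1,0,0.16,0],[-0.2,-0.1,0,0.16,0]]]'

```text
t: 13.1
tool_pos: [0.4704, 0.1691, 0.1851]
orientation: [-3.14, 0.073, -0.002]
force: [0.5, -0.9, -1.1]
opening: 0.0556
```

```bash
python3 look.py 7;python3 - <<'E'
from h import *
from m2 import meas
cam('scene','c7.png')
E
```

```text
[0.47038125 0.16909645 0.18506654] [-3.14013639e+00  7.25350080e-02 -1.51855394e-03] 0.05563832537355282 [ 0.45648854 -0.93514024 -1.13033074] 13.1
blue 499 [0.49307265 0.15859531 0.01128115] [0.63196526 0.1854645  0.03352798]
yaw -0.06834029
[0.503 0.18 ] 99 z med/max 0.0272 0.0326
[0.523 0.179] 60 z med/max 0.0258 0.0322
[0.543 0.177] 50 z med/max 0.0252 0.0305
[0.563 0.176] 50 z med/max 0.0252 0.0308
[0.583 0.174] 71 z med/max 0.0267 0.0335
[0.603 0.173] 98 z med/max 0.0274 0.0311
[0.623 0.172] 71 z med/max 0.027 0.0313
```

View pics/w7.png

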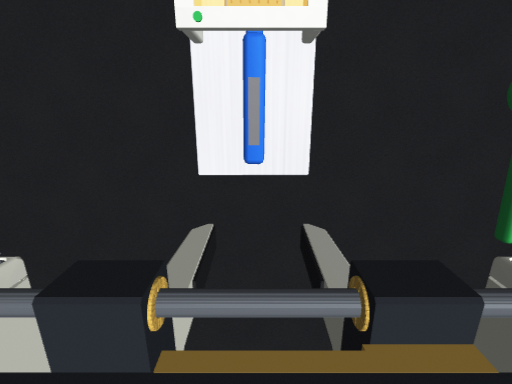

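View pics/c7.png

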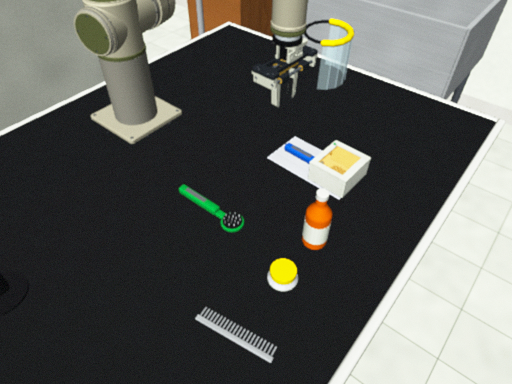

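View pics/s7.png

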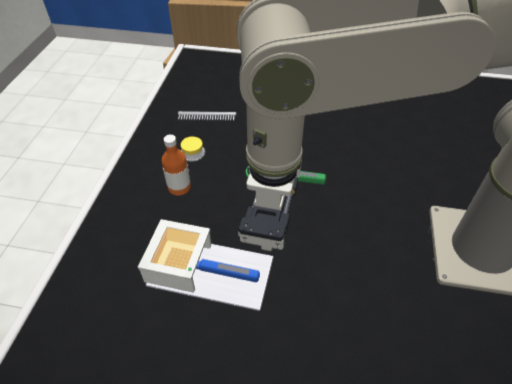

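The brush lies flat on the plate with its handle out in front. In the side view the tail is at (258,273), about 18 mm inside the plate's front edge, which puts the head at about +3 mm. The head shows through the window, and the green brush is at its starting pixels in the scene view (182,188)–(232,221). I'm handing the job in.

```bash
python3 -c "
from h import *
print(robot.close_job())"
```

```text
the job is handed in; nothing more can be done
None
```

The blue slicker brush is in the sanitiser: its whole head is under the hood, lying flat on the base plate with pins up and the handle out in front. I handed the job in at about 13 s.

**What I did:** The first grasp came up empty because I lifted before the fingers had closed, and it didn't disturb the brush. I repeated it with a longer close at 50 N, about 15 mm ahead of the grip point. Then I lifted, carried the brush level to the mouth and slid it in about 4 mm above the plate. After lowering it on, I let go and backed off.

**Last checks:**
- **Depth and centring:** the tail lies about 18 mm inside the plate's front edge, which puts the head's centre about 3 mm past the bay's centre. The head looked centred between the walls through the amber window.
- **Flatness:** the handle's height is even along its length, and the force reading changed by only about the brush's weight when I set it down.
- **Green brush:** it appears unmoved in the scene view. I judged this by eye and did not measure it again at the end.
- **Robot:** the gripper was clear of everything.

**Disagreements:** the camera estimates of the positions differed by 2–5 mm, well inside the tolerances. Stray depth readings spoiled some of the tail and yaw fits, so I set those aside. `close_job` gave no verdict.

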